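# Load the spare label roll on the dispenser spindle

## Task

Take the spare label roll off its sloping rest and load it on the upright spindle of the label dispenser, notched black foot down. Turn it until its notches drop over the drive pins, so that it sits fully down on the metal disc, and let go. Leave the date stamp, the bottle and the tally counter where they stand.

Things in the scene. Friction and masses are not known exactly. Their poses are not given: they have to be found in the camera images.
- label_roll: Label roll: white paper cylinder, 50 mm diameter, 60 mm tall, 110 to 225 g, 18 mm through bore. Its lowest 11 mm is a black foot, 45 to 49 mm wide, with four notches 8 mm wide, 11 mm high, from bore to outside, along its own +x, -x, +y, -y. Origin: centre of the notched end; z along the axis to the plain end. It starts notched end down on the rest, its top leaning 30 degrees to the rest's front.
- roll_grip (a point): Point on the label roll's axis, 40 mm above the notched end (20 mm below the plain end): a good height to close the fingers over its outside, clear of the rest's lips. Axes as the roll's.
- roll_rest: Blue sheet-metal rest, fixed, 96 mm wide (y), 100 mm deep (x), with a plate sloping 30 degrees down to its front (-x), which faces roughly to the robot's right, and two 12 mm high lips below the roll. Origin: centre of its underside; the middle of the slope, where the roll stands, is 38 mm above it; the slope's highest edge (+x) is 62 mm up.
- dispenser: Label dispenser, fixed: grey base plate 130 mm (x) by 110 mm (y), 12 mm thick, a tear-off bar up to 29 mm high along its front (-x) edge; in the middle an upright steel spindle, 16 mm diameter, and round its foot a fixed metal disc, 64 mm diameter, with four drive pins. Origin: centre of the underside, on the spindle's axis; z up.
- spindle_tip (a point): Rounded tip of the spindle, on its axis, 86 mm above the table and 68 mm above the disc; the spindle has its full 16 mm up to 76 mm above the table.
- disc_centre (a point): Spindle axis at the disc's upper face, 18 mm above the table: where the loaded roll's origin must come. Round it stand four fixed brass pins, 4 mm thick, 8 mm high, 17 mm from the axis, 90 degrees apart. Which way they stand varies and is in no reading. A roll whose notches miss them sits 8 mm too high; turning it less than a quarter turn lets it drop.
- stamp: Date stamp with dark red turned handle, standing, 26 x 46 mm, 86 mm tall; loose bystander. Origin: centre of the underside.
- bottle: Small brown bottle with green cap, 48 mm diameter, 80 mm tall, standing; loose bystander. Origin: centre of the underside.
- counter: Round white and grey tally counter lying flat, 52 x 45 mm, 22 mm high; loose bystander. Origin: centre of the underside.
Mind the look-alikes: they are no part of the job. Several things have the shape of the roll_rest; the one meant has the colours described above.

How it is judged:
By the outcome, as a careful person would: the job done as asked, in the order asked, and still so for the second after the job is handed in, with the robot touching nothing.
It also fails if it takes over 64 s, if anything falls off the work surface, if the arm or the gripper's body presses on something with over 40 N, if the wrist force passes 120 N, or if a joint passes its speed limit or range.

## Robot

A 7-joint arm with a two-finger parallel gripper is mounted at the origin on a cart in front of the work surface, level with it; the furniture and walls round the work are solid. World frame = base frame: x ahead of the robot, y to its left, z up, the work surface at z = 0. Lengths are in m, angles in rad, forces in N, time in s.
With the tool pointing down it reaches from about 0.4 to 0.875 m from the base axis. Payload 6.5 kg.
Tool frame: the origin (TCP) lies between the finger pads; the fingertips stand 17 mm ahead of it and the grasp point (between the pads) lies 2 mm behind it; z points along the fingers, y is the line along which they close (so a half turn about z gives the same grasp; the last joint's range is limited). The gripper opens to 88 mm and grips with 3 to 60 N. Pads are 18 mm wide; open, the fingers measure 123 mm over their backs; the gripper's body (75 mm by 187 mm) begins 45 mm behind the grasp point.
Start: joints at [1.161, 0.536, -0.004, 1.538, 0.003, 1.067, -0.071], TCP at [0.219, -0.612, 0.236] pointing down, gripper open.
Joint ranges: [-2.7, 2.7], [-0.37, 2.16], [-1.27, 1.26], [0.24, 2.4], [-1.31, 4.45], [0.19, 1.91], [-2.76, 2.76]. Speed limits (rad/s): [2.39, 2.39, 3.14, 3.14, 3.14, 3.14, 3.14].

## Interface

Orientations are given as [roll, pitch, yaw] about the fixed x, y, z axes, in that order (R = Rz(yaw) Ry(pitch) Rx(roll)).
In Python, from cell import bot, imaging, finder gives the robot as it stands.
- The arm moves only by the tool jog_arm, never from a script. Its argument "targets" is a list of rows, each a list of 3 entries, a list of its own where there are three numbers: the opening, from 0 (shut) to 1 (fully open), then the shift along the world's x, y, z in mm, then the turn about the world's z in degrees. In form: [[fingers, [x, y, z], turn], ...]. A call has 1 to 8 rows; each row shifts and turns the commanded pose from where the row before left it; what a row does not reach is not made up. A row lasts 1/8 s, in which the tool goes at most 62.5 mm and 10.7 degrees, less where a joint would pass 70% of its speed; a pose out of reach is approached as far as the arm can. A call with a gripper value outside its range is refused whole. The fingers move at their own pace and stop on an object; "squeeze" is the grip in N (left out, the last holds). Time passes only in rows, so rows that do not move let the fingers close. It gives the time, the measured TCP pose, the force, the opening and the grip force at its end, in the units of the state.
- bot.sense(): the state, without advancing time (a new reading comes with each control period).
- imaging.read_camera(name): name is "scene" or "top"; returns a dict with "frame" (384x512x3 uint8, red, green, blue), "z_map" (384x512 float32, m along the optical axis (not along the pixel's ray), 0 where there is no reading), "fx", "fy", "cx", "cy" (pixels), "origin" and "attitude" of the camera in the world. Camera axes: x right, y down, z forward; pixel columns grow to the right and rows downward; lengths in m; the calibration is good to about 2 mm. A picture is of the moment at which its call begins.
- bot.finish_job(): hands the job in; it is judged then, once.
Trained networks look in a picture, given as the dict that the camera call returned (one of the last four; its "shot" number tells which), for a name from the list of things; names that differ only in an ending like _2 or _b are one class to them, and where a whole thing is asked for, a point or a joint stands for the part that bears it (a point fixed in the world has none). Each returns a list of dicts, best first, with "score" (0 to 1); they miss things now and then, are a little off and sometimes report something else, mostly with a low value. They report only what shows in the picture. A call takes as long as a camera call. They do not tell look-alikes from the thing itself.
- finder.regions_of(thing, picture): "region" (384x512 bool, what is visible of it) and "xy" ([column, row] in pixels, amid what is visible of it).
- finder.mark_of(thing, picture): "xy" ([column, row] in pixels: a listed point, or the origin of a listed thing).
The state is a dict: "time_s": time; "joint_pos": joint angles; "dq": joint speeds; "effort": joint torques, N m; "position": TCP position; "eef_rot": TCP orientation; "contact_force": force on the tool from outside, world axes, zero at the start; "ft_torque": the same for the moment, N m; "gripper_width": opening from 0.0 (shut) to 1.0 (fully open); "grasp_force": force on a finger pad.
Only numpy, scipy, OpenCV 4.12 (cv2) and the standard library are available. Lean on these libraries where they do the work, as an engineer would, in place of code of your own. Each camera call takes 0.05 s, during which the arm holds its last target. There are 200 camera calls.

## Working session

There is one attempt and no reset: what is moved stays moved. The work goes in short steps, Python scripts to look and compute and a tool call to move; the robot and the scene stay as the last step left them, time stands still between calls to the robot, and variables do not carry over. Pictures are saved under pics/ and viewed, at most 10 in all, crops included, and the job is handed in when it is done.

Besides the shell and the picture viewer there is one more tool, called after "Request:" as name([rows], argument=value, ...), one row to a line, values as JSON. jog_arm: Moves the arm, as the interface text tells. Its arguments: {"type":"object","properties":{"targets":{"type":"array"},"squeeze":{"type":"number"}},"required":["targets"]}

```bash
mkdir -p pics
cat > h.py <<'E'
import numpy as np, cv2
from cell import bot, imaging, finder
def shot(n):
    return imaging.read_camera(n)
def Rm(p):
    a=np.array(p["attitude"],float)
    if a.shape==(3,3): return a
    from scipy.spatial.transform import Rotation as R
    return R.from_euler('xyz',a).as_matrix() if a.size==3 else R.from_quat(a).as_matrix()
def cloud(p):
    v,u=np.mgrid[0:384,0:512]; z=p["z_map"]
    c=np.stack([(u-p["cx"])/p["fx"]*z,(v-p["cy"])/p["fy"]*z,z],-1)
    return c@Rm(p).T+np.array(p["origin"])
def ray(p,xy,h):
    d=Rm(p)@np.array([(xy[0]-p["cx"])/p["fx"],(xy[1]-p["cy"])/p["fy"],1]); o=np.array(p["origin"])
    return o+d*(h-o[2])/d[2]
def save(p,n,box=None,s=1):
    im=p["frame"][:,:,::-1]
    if box: im=im[box[1]:box[3],box[0]:box[2]]
    cv2.imwrite("pics/"+n,cv2.resize(im,None,fx=s,fy=s,interpolation=cv2.INTER_CUBIC))
E
python3 - <<'E'
from h import *
np.set_printoptions(precision=3,suppress=True)
P={}
for n in("scene","top"):
    p=P[n]=shot(n); print(n,p["origin"],p["attitude"],p["fx"])
    c=cloud(p)
    for t in("label_roll","roll_rest","dispenser","stamp","bottle","counter"):
        for r in finder.regions_of(t,p)[:4]:
            m=r["region"]&(p["z_map"]>0); q=c[m]
            print(t,round(r["score"],2),np.array(r["xy"]),m.sum(),np.median(q,0),q.min(0),q.max(0),p["frame"][m].mean(0))
    for t,h in(("spindle_tip",.086),("roll_grip",.07),("label_roll",.04),("disc_centre",.018),("roll_rest",0),("dispenser",0)):
        for r in finder.mark_of(t,p)[:3]: print("mark",t,round(r["score"],2),r["xy"],ray(p,r["xy"],h))
print(bot.sense()["position"],bot.sense()["eef_rot"])
cv2.imwrite("pics/a.png",np.vstack([P["scene"]["frame"],P["top"]["frame"]])[:,:,::-1][:,:])
im=np.hstack([P["scene"]["frame"],P["top"]["frame"]])[:,:,::-1]
cv2.imwrite("pics/a.png",cv2.resize(im,(800,300),interpolation=cv2.INTER_AREA))
save(P["top"],"t.png",None,1.5)
E
```

```text
scene [0.327 0.885 0.627] [-2.244 -0.004 -2.857] 403.8594624264909
label_roll 0.78 [251.8 200.2] 676 [0.505 0.27  0.077] [0.482 0.222 0.024] [0.533 0.29  0.103] [146.037 145.388 130.038]
roll_rest 0.68 [250.1 287.3] 2360 [0.458 0.449 0.022] [ 0.403  0.366 -0.001] [0.524 0.495 0.064] [  8.378 107.567  37.826]
roll_rest 0.57 [249.8 230.2] 1340 [0.499 0.296 0.006] [0.45  0.211 0.   ] [0.553 0.33  0.064] [ 25.66   62.822 114.216]
dispenser 0.84 [264.4 164.3] 1159 [0.532 0.055 0.012] [ 0.47  -0.033 -0.002] [0.601 0.1   0.086] [107.521 114.951 114.704]
stamp 0.66 [202.3 176.1] 374 [0.669 0.149 0.03 ] [0.655 0.121 0.   ] [0.692 0.168 0.086] [78.901 60.444 56.067]
stamp 0.23 [264.7 163.4] 1247 [0.533 0.056 0.012] [ 0.47  -1.304 -0.777] [0.88  0.1   0.086] [108.954 114.086 113.741]
bottle 0.76 [142.6 258.2] 1048 [0.664 0.459 0.06 ] [ 0.648  0.293 -0.076] [0.79  0.471 0.084] [81.696 93.99  61.725]
counter 0.66 [321.7 203.6] 266 [0.369 0.169 0.019] [ 0.348  0.14  -0.001] [0.393 0.181 0.024] [147.372 147.47  145.639]
mark spindle_tip 0.9 [267.1, 138.9] [0.537 0.035 0.086]
mark spindle_tip 0.52 [
[... 1115 characters left out ...]
0.532 0.045 0.013] [ 0.47  -0.017 -0.004] [0.609 0.099 0.088] [108.019 114.528 116.475]
counter 0.85 [280.7 250.6] 266 [0.371 0.157 0.021] [ 0.349  0.135 -0.001] [0.397 0.179 0.026] [157.038 158.226 159.97 ]
mark spindle_tip 0.65 [318.1, 174.0] [0.538 0.045 0.086]
mark spindle_tip 0.46 [281.3, 247.1] [0.373 0.158 0.086]
mark label_roll 0.72 [233.3, 203.6] [0.498 0.259 0.04 ]
mark disc_centre 0.97 [314.6, 180.1] [0.539 0.041 0.018]
mark roll_rest 0.86 [228.6, 202.5] [0.51  0.273 0.   ]
mark roll_rest 0.73 [170.6, 224.8] [0.469 0.43  0.   ]
mark roll_rest 0.63 [314.8, 181.4] [0.54  0.037 0.   ]
mark dispenser 0.85 [315.7, 181.5] [0.539 0.035 0.   ]
[ 0.219 -0.612  0.236] [-3.142  0.     0.344]
```

View pics/a.png

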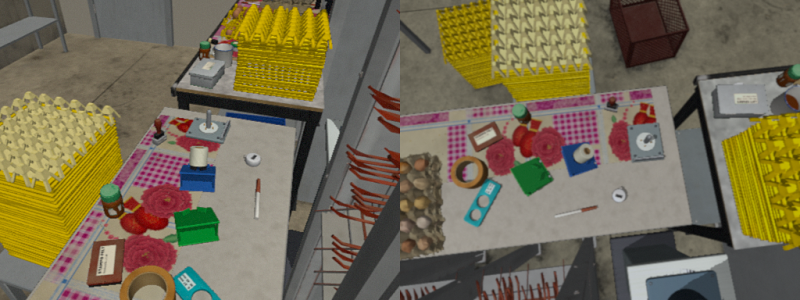

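View pics/t.png

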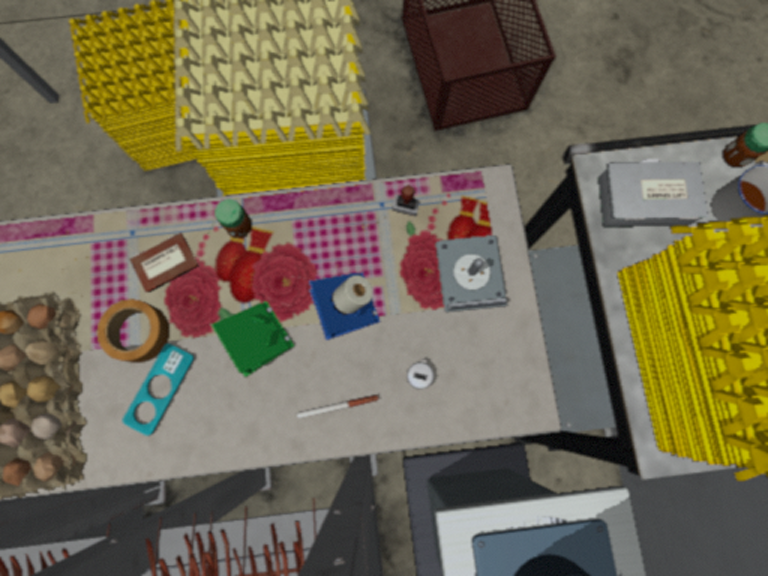

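The pictures show the roll on the blue rest (top-camera pixel ~237,197), leaning towards −y, with the dispenser at ~316,181. The green rest is the look-alike. I'll measure the lean axis, the roll's axis line and the spindle from depth.

Run:
```python
from h import *
from scipy.optimize import least_squares
np.set_printoptions(precision=4,suppress=True)
B=[];W=[];S={}
for n in("scene","top"):
    p=shot(n); c=cloud(p); f=p["frame"].astype(int); hsv=cv2.cvtColor(p["frame"],cv2.COLOR_RGB2HSV)
    near=(abs(c[...,0]-.505)<.09)&(abs(c[...,1]-.265)<.09)&(c[...,2]>.015)
    blue=near&(hsv[...,0]>95)&(hsv[...,0]<130)&(hsv[...,1]>120)
    rr=finder.regions_of("label_roll",p)[0]["region"]
    rr=cv2.erode(rr.astype(np.uint8),np.ones((3,3)))>0
    w=near&rr&~blue&(f.min(-1)>70)
    B.append(c[blue]);W.append(c[w])
    sp=(abs(c[...,0]-.537)<.03)&(abs(c[...,1]-.04)<.03)&(c[...,2]>.032)
    q=c[sp]; print(n,"blue",blue.sum(),"white",w.sum(),"spindle",sp.sum(),q.mean(0),q.min(0),q.max(0))
    di=(np.hypot(c[...,0]-.537,c[...,1]-.04)<.05)&(c[...,2]>.0155)&(c[...,2]<.022); print("disc",di.sum(),c[di].mean(0))
    S[n]=(q,np.array(p["origin"]))
b=np.vstack(B)
def pl(t): # n tilted 30deg toward azimuth a
    a,d=t; nn=np.array([.5*np.cos(a),.5*np.sin(a),np.cos(np.pi/6)]); return b@nn-d
r=least_squares(pl,[-np.pi/2,.1],loss="soft_l1",f_scale=.002); a=r.x[0]; n=np.array([.5*np.cos(a),.5*np.sin(a),np.cos(np.pi/6)])
print("front az deg",np.degrees(a),"d",r.x[1],"med resid",np.median(abs(r.fun)))
e1=np.array([-np.sin(a),np.cos(a),0]); e2=np.cross(n,e1)
for w,nm in((W[0],"scene"),(W[1],"top"),(np.vstack(W),"both")):
    g=least_squares(lambda t:(np.hypot(w@e1-t[0],w@e2-t[1])-.025)*((w@n<r.x[1]+.057)),[np.array([.51,.25,.08])@e1,np.array([.51,.25,.08])@e2],loss="soft_l1",f_scale=.002)
    o=g.x[0]*e1+g.x[1]*e2+r.x[1]*n
    print(nm,"origin",o,"grip",o+.04*n,"top max",(w@n).max()-r.x[1])
for k,(q,o) in S.items():
    g=least_squares(lambda t:np.hypot(q[:,0]-t[0],q[:,1]-t[1])-.008,[.537,.038],loss="soft_l1",f_scale=.002);print(k,"spindle",g.x)
```

```text
scene blue 492 white 0 spindle 112 [0.5343 0.0475 0.0611] [0.5276 0.0403 0.0326] [0.5424 0.0537 0.0862]
disc 237 [0.535  0.0479 0.018 ]
top blue 750 white 349 spindle 68 [0.5346 0.0457 0.0686] [0.5294 0.037  0.0331] [0.5441 0.0512 0.0879]
disc 399 [0.5359 0.0436 0.0185]
front az deg -77.69524979169499 d -0.0454589074146365 med resid 0.0008276542985975709Traceback (most recent call last):
  File "<stdin>", line 26, in <module>
    return umr_maximum(a, axis, None, out, keepdims, initial, where)
ValueError: zero-size array to reduction operation maximum which has no identity
```

Run:
```python
from h import *
from scipy.optimize import least_squares
np.set_printoptions(precision=4,suppress=True)
a=np.radians(-77.7); n=np.array([.5*np.cos(a),.5*np.sin(a),np.cos(np.pi/6)]); d=-.0455
e1=np.array([-np.sin(a),np.cos(a),0]); e2=np.cross(n,e1); W=[]
for nm in("scene","top"):
    p=shot(nm); c=cloud(p); hsv=cv2.cvtColor(p["frame"],cv2.COLOR_RGB2HSV)
    h=c@n-d
    w=(abs(c[...,0]-.505)<.06)&(abs(c[...,1]-.255)<.06)&(h>.014)&(h<.057)&(hsv[...,1]<70)
    W.append(c[w]); print(w.sum())
    q=c[(abs(c[...,0]-.535)<.03)&(abs(c[...,1]-.04)<.03)&(c[...,2]>.035)]
    g=least_squares(lambda t:np.hypot(q[:,0]-t[0],q[:,1]-t[1])-.008,[.535,.042],loss="soft_l1",f_scale=.002);print(nm,"spindle",g.x)
for w in W+[np.vstack(W)]:
    g=least_squares(lambda t:np.hypot(w@e1-t[0],w@e2-t[1])-.025,[np.array([.51,.25,.08])@e1,np.array([.51,.25,.08])@e2],loss="soft_l1",f_scale=.002)
    o=g.x[0]*e1+g.x[1]*e2+d*n
    print("origin",o,"grip",o+.04*n,"res",np.median(abs(g.fun)))
```

```text
462
scene spindle [0.536 0.042]
188
top spindle [0.5379 0.0427]
origin [0.5052 0.2698 0.0375] grip [0.5094 0.2503 0.0722] res 0.0007792442435287563
origin [0.5069 0.271  0.038 ] grip [0.5112 0.2514 0.0726] res 0.00036819601897774765
origin [0.5057 0.2701 0.0376] grip [0.51   0.2506 0.0723] res 0.0008862307814209054
```

Run:
```python
from h import *
np.set_printoptions(precision=2,suppress=True,linewidth=200)
H=np.full((12,20),-9.)
for nm in("scene","top"):
    c=cloud(p:=shot(nm)); q=c[p["z_map"]>0]
    i=((q[:,0]+.1)/.1).astype(int); j=((q[:,1]+1.2)/.1).astype(int)
    ok=(q[:,0]>-.1)&(q[:,1]>-1.2)&(i<12)&(j<20); np.maximum.at(H,(i[ok],j[ok]),q[ok,2])
    # project the TCP
    v=Rm(p).T@(np.array([.219,-.612,.236])-p["origin"]); u=v[:2]/v[2]*p["fx"]+[p["cx"],p["cy"]]; print(nm,u,v[2], p["z_map"][int(u[1]),int(u[0])] if 0<=u[0]<512 and 0<=u[1]<384 else None)
print("cols y from -1.2 step .1; rows x from -.1"); print(H)
```

```text
scene [410.02  16.06] 1.3445181468858942 0.0
top [706.94 276.14] 0.6545125980046917 None
cols y from -1.2 step .1; rows x from -.1
[[-9.   -9.   -9.   -9.   -9.   -9.   -9.   -0.16 -9.   -9.   -9.   -9.   -9.   -0.53 -0.28 -9.   -9.   -9.   -9.   -9.  ]
 [-9.   -9.   -9.   -9.   -9.   -9.   -9.    0.33 -0.76 -0.76  0.02  0.12  0.12  0.02  0.06  0.28  0.11 -0.76 -0.76 -0.76]
 [ 0.17  0.18 -0.55 -9.   -0.4  -9.    0.31  0.33  0.26  0.26  0.27  0.02  0.02  0.02  0.5   0.51  0.38  0.4   0.39  0.13]
 [ 0.16 -0.56 -0.54 -0.55 -0.38  0.28  0.31  0.28  0.28  0.28  0.28  0.01  0.01  0.01  0.01  0.06  0.06  0.06  0.06  0.11]
 [ 0.16  0.14  0.14 -9.   -0.37 -0.38  0.27  0.28  0.28  0.28  0.28  0.01  0.01  0.03  0.02  0.02  0.01  0.01  0.01  0.11]
 [ 0.15  0.13  0.14 -9.   -0.38 -0.38  0.26  0.28  0.28  0.28  0.28  0.03  0.03  0.01  0.1   0.06  0.06  0.05  0.05  0.11]
 [ 0.14  0.14  0.14  0.14  0.12  0.06  0.06  0.28  0.27  0.28  0.28  0.02  0.09  0.01  0.1   0.06  0.05  0.05  0.05  0.1 ]
 [ 0.03  0.14  0.14  0.14  0.14  0.06  0.05  0.12  0.12  0.09  0.09  0.01  0.01  0.09  0.01  0.01  0.09  0.02  0.02  0.01]
 [ 0.03  0.03  0.03  0.03  0.03  0.06  0.03  0.11  0.04  0.04  0.03  0.01  0.01  0.13  0.16  0.16  0.16  0.15  0.01  0.01]
 [-9.   -9.   -9.   -9.   -9.   -9.   -9.   -0.76 -0.76 -9.   -9.   -9.   -9.    0.14  0.16  0.16  0.16  0.15 -9.   -9.  ]
 [-9.   -9.   -9.   -9.   -9.   -9.   -9.   -0.76 -0.76 -9.   -9.   -9.   -9.    0.14  0.16  0.16  0.16  0.14 -9.   -9.  ]
 [-9.   -9.   -9.   -9.   -9.   -9.   -0.77 -0.76 -0.76 -0.76 -0.76 -0.76 -0.76  0.15  0.15  0.16  0.16  0.14 -0.77 -0.76]]
```

Run:
```python
from h import *
np.set_printoptions(precision=2,suppress=True,linewidth=220)
p=shot("scene"); save(p,"s.png",(200,0,512,200),2.5)
H=np.full((15,24),-9.)
for nm in("scene","top"):
    c=cloud(p:=shot(nm)); q=c[p["z_map"]>0]
    i=np.floor(q[:,0]/.05).astype(int); j=np.floor((q[:,1]+.9)/.05).astype(int)
    ok=(i>=0)&(j>=0)&(i<15)&(j<24); np.maximum.at(H,(i[ok],j[ok]),q[ok,2])
print(H)
```

```text
[[-9.   -9.   -9.   -9.   -9.   -9.   -9.   -9.    0.33 -0.76 -0.76 -0.76 -0.76 -0.76  0.    0.02  0.02 -9.    0.02  0.02  0.   -0.66 -0.76  0.03]
 [-9.   -9.   -9.   -9.   -9.   -9.   -9.   -9.    0.33 -0.76 -0.76 -0.76 -0.76 -0.76  0.    0.02  0.02  0.13  0.12  0.02  0.02  0.   -0.76  0.06]
 [-9.   -9.   -9.   -9.   -9.   -9.   -9.   -9.    0.33 -0.76 -0.76 -0.76 -0.76 -0.76  0.    0.01  0.02  0.02  0.02  0.02  0.02  0.   -0.76  0.27]
 [-9.   -9.   -0.4  -0.4  -9.   -9.    0.3   0.31  0.32  0.03  0.25  0.26  0.26  0.26  0.27 -0.    0.   -0.    0.    0.    0.   -0.   -0.76  0.5 ]
 [-0.55 -9.   -9.   -9.    0.28  0.28  0.3   0.31  0.28  0.28  0.28  0.28  0.28  0.28  0.28 -9.   -9.   -0.   -0.   -0.   -0.   -0.   -0.   -0.  ]
 [-9.   -9.   -9.   -0.38 -0.37 -0.38 -9.    0.25  0.28  0.28  0.28  0.28  0.28  0.29  0.28 -9.    0.    0.01  0.01  0.    0.    0.01  0.01  0.01]
 [-9.   -9.   -9.   -0.38 -0.4  -9.   -9.    0.25  0.28  0.28  0.28  0.28  0.28  0.28  0.28 -9.    0.    0.01  0.    0.    0.01  0.02  0.01  0.02]
 [-9.   -9.   -9.   -0.38 -0.38 -9.   -9.    0.27  0.28  0.28  0.28  0.
[... 405 characters left out ...]
   -9.    0.03  0.28  0.27  0.27  0.27  0.27  0.28  0.27 -9.    0.01  0.02  0.09  0.08  0.01  0.01  0.1   0.1 ]
 [ 0.14  0.12  0.12  0.11  0.06  0.06  0.06  0.03  0.11  0.12  0.12  0.09  0.09  0.09  0.09 -9.    0.    0.02  0.02  0.02  0.01  0.01  0.02  0.04]
 [ 0.13  0.13  0.13  0.14  0.03  0.06 -9.   -9.    0.11  0.12  0.12  0.09  0.09  0.09  0.09 -9.    0.01  0.01  0.01  0.01  0.01  0.01  0.01  0.01]
 [ 0.14  0.13  0.13  0.13  0.06  0.06  0.06  0.03  0.12  0.11  0.09  0.09  0.09  0.09  0.09 -9.    0.    0.01  0.01  0.01  0.09  0.09  0.01  0.01]
 [ 0.03  0.03  0.03  0.03  0.06  0.05  0.03  0.03  0.12  0.11  0.04  0.04  0.04  0.04  0.03 -9.    0.    0.01  0.01  0.01  0.01  0.01  0.01  0.01]]
```

View pics/s.png

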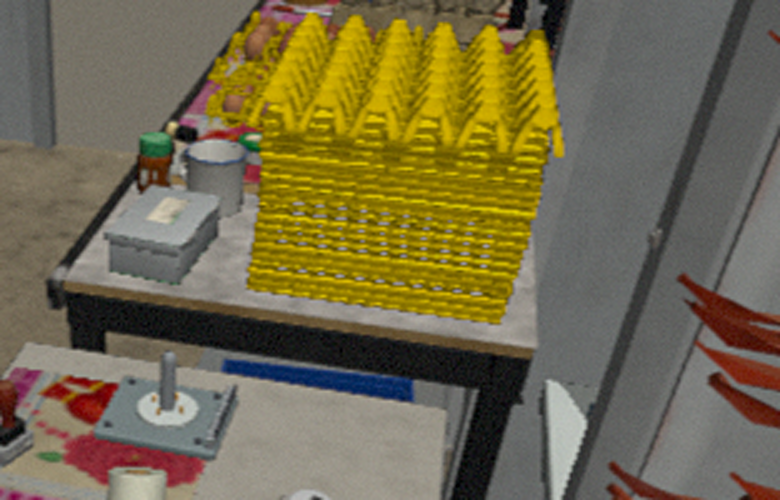

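The stack of yellow trays is up to 0.285 m high and stands between the start and the work, so I'll rise first and swing round over it.

Request:
jog_arm([
  [1,[0,0,50],0],
  [1,[0,0,50],0],
  [1,[0,0,50],0],
  [1,[42,38,0],4],
  [1,[42,38,0],4],
  [1,[42,38,0],4],
  [1,[41,38,0],4],
  [1,[34,40,0],4],
], squeeze=15)

```text
time_s: 2.85
position: [0.4216, -0.4184, 0.3857]
eef_rot: [3.141, -0.0, 0.696]
contact_force: [0.1, -0.7, -0.8]
gripper_width: 0.996
grasp_force: 0.0
```

Request:
jog_arm([
  [1,[34,40,0],4],
  [1,[34,40,0],4],
  [1,[34,40,0],4],
  [1,[17,49,0],4],
  [1,[17,49,0],4],
  [1,[17,49,0],4],
  [1,[17,49,0],4],
  [1,[0,52,0],4],
])

```text
time_s: 3.85
position: [0.5907, -0.0504, 0.3854]
eef_rot: [3.141, -0.0, 1.253]
contact_force: [0.2, -0.3, -0.9]
gripper_width: 0.999
grasp_force: 0.0
```

Request:
jog_arm([
  [1,[0,52,0],4],
  [1,[0,52,0],4],
  [1,[0,52,0],4],
  [1,[-27,49,-20],6],
  [1,[-27,49,-30],6],
  [1,[-27,49,-50],6.6],
  [1,[0,0,-50],0],
  [1,[0,0,0],0],
])

```text
time_s: 4.85
position: [0.5119, 0.2407, 0.2416]
eef_rot: [-3.135, 0.002, 1.786]
contact_force: [-0.7, 0.6, 0.9]
gripper_width: 1.001
grasp_force: 0.0
```

Request:
jog_arm([
  [1,[1,0,-50],0],
  [1,[0,0,-50],0],
  [1,[0,0,-40],0],
  [1,[0,0,-25],0],
  [1,[0,0,0],0],
  [0,[0,0,0],0],
  [0,[0,0,0],0],
  [0,[0,0,0],0],
])

```text
time_s: 5.85
position: [0.5157, 0.2422, 0.0805]
eef_rot: [3.14, -0.0, 1.785]
contact_force: [-0.1, -0.3, -0.5]
gripper_width: 0.683
grasp_force: 0.0
```

Request:
jog_arm([
  [0,[0,0,0],0],
  [0,[0,0,0],0],
  [0,[0,0,0],0],
])

```text
time_s: 6.22
position: [0.5148, 0.2418, 0.0796]
eef_rot: [-3.141, 0.001, 1.785]
contact_force: [-2.6, -2.8, 5.3]
gripper_width: 0.567
grasp_force: 15.1
```

Request:
jog_arm([
  [0,[0,0,10],0],
  [0,[0,0,25],0],
  [0,[0,0,30],0],
  [0,[0,0,0],0],
  [0,[-2,-40,0],0],
  [0,[-2,-40,0],0],
  [0,[0,-5,0],0],
  [0,[0,0,0],0],
])

```text
time_s: 7.22
position: [0.5109, 0.1573, 0.144]
eef_rot: [-3.141, -0.001, 1.785]
contact_force: [-0.8, -0.5, -1.3]
gripper_width: 0.565
grasp_force: 15.0
```

Run:
```python
from h import *
p=shot("scene"); save(p,"b.png",(150,80,370,260),2.5); s=bot.sense(); print(s["position"],s["contact_force"],s["gripper_width"],s["grasp_force"])
```

```text
[0.51086443 0.15826064 0.14416536] [-0.38925782  0.57828916 -1.72034915] 0.5628793678608357 14.977140873670578
```

View pics/b.png

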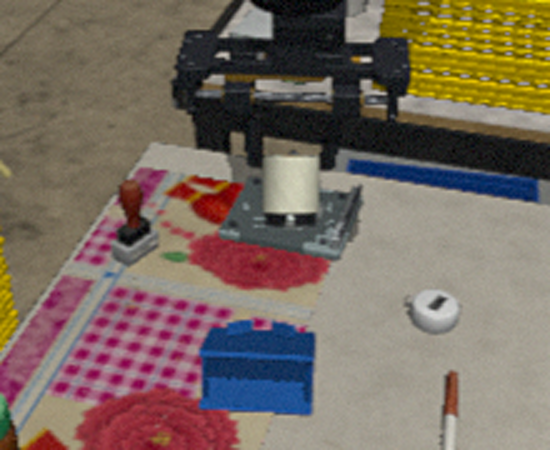

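Request:
jog_arm([
  [0,[0,0,-40],0],
  [0,[0,0,-35],0],
  [0,[0,0,-9],0],
  [0,[0,0,0],0],
  [0,[0,0,0],0],
])

```text
time_s: 7.9
position: [0.512, 0.158, 0.0617]
eef_rot: [3.139, -0.0, 1.786]
contact_force: [-0.4, 0.2, -1.0]
gripper_width: 0.562
grasp_force: 15.0
```

```bash
cat >> h.py <<'E'
from scipy.optimize import least_squares
def fitroll(x,y,az=None,hz=(.015,.09),names=("scene","top"),rad=.06):
    W=[]
    for nm in names:
        p=shot(nm); c=cloud(p); hsv=cv2.cvtColor(p["frame"],cv2.COLOR_RGB2HSV)
        w=(np.hypot(c[...,0]-x,c[...,1]-y)<rad)&(c[...,2]>hz[0])&(c[...,2]<hz[1])&(hsv[...,1]<90)&(hsv[...,1]>15)&(hsv[...,2]>100)
        W.append(c[w]); save(p,"last_%s.png"%nm)
    w=np.vstack(W)
    def f(t):
        n=np.array([t[2],t[3],1]);n/=np.linalg.norm(n); d=w-np.array([t[0],t[1],.04]); d=d-np.outer(d@n,n); return np.linalg.norm(d,axis=1)-.025
    g=least_squares(f,[x,y,0,-.2],loss="soft_l1",f_scale=.002)
    print([len(k) for k in W],"axis at z=.04:",g.x[:2].round(4),"tilt deg",np.degrees(np.arctan(g.x[2:])).round(1),"res",np.median(abs(g.fun)).round(4),"z",w[:,2].min().round(3),w[:,2].max().round(3))
    return g.x
E
python3 - <<'E'
from h import *
fitroll(.511,.157); s=bot.sense(); print(s["position"],s["contact_force"])
E
```

```text
[468, 171] axis at z=.04: [0.5066 0.1739] tilt deg [  8.8 -28.9] res 0.0009 z 0.025 0.085
[0.51190389 0.15751424 0.06160378] [ 0.03516717  0.48833853 -0.1852885 ]
```

Request:
jog_arm([
  [0,[0,0,-4],0],
  [0,[0,0,-2],0],
  [0,[0,0,0],0],
])

```text
time_s: 8.38
position: [0.5109, 0.157, 0.0543]
eef_rot: [-3.141, 0.0, 1.785]
contact_force: [0.5, 0.1, -1.4]
gripper_width: 0.567
grasp_force: 15.0
```

Request:
jog_arm([
  [0,[0,0,-2],0],
  [0,[0,0,0],0],
])

```text
time_s: 8.62
position: [0.5112, 0.1571, 0.0526]
eef_rot: [3.141, 0.0, 1.785]
contact_force: [0.3, -0.5, 2.0]
gripper_width: 0.564
grasp_force: 15.0
```

Request:
jog_arm([
  [0.68,[0,0,0],0],
  [0.75,[0,0,0],0],
  [0.8,[0,0,0],0],
  [0.8,[0,0,0],0],
  [0.8,[0,0,0],0],
  [0.8,[0,0,0],0],
])

```text
time_s: 9.38
position: [0.511, 0.1571, 0.0524]
eef_rot: [3.142, 0.0, 1.785]
contact_force: [0.6, -0.3, -0.0]
gripper_width: 0.799
grasp_force: 0.0
```

Run:
```python
from h import *
fitroll(.508,.165); s=bot.sense(); print(s["position"],s["contact_force"],s["gripper_width"])
im=cv2.imread("pics/last_scene.png")[80:260,150:370]; cv2.imwrite("pics/c.png",cv2.resize(im,None,fx=2.5,fy=2.5))
```

```text
[490, 252] axis at z=.04: [0.4841 0.232 ] tilt deg [ 20.6 -43.3] res 0.0068 z 0.015 0.065
[0.51099093 0.1571033  0.05241866] [ 0.84313887 -0.39093584 -0.05435262] 0.798373299100976
```

View pics/c.png

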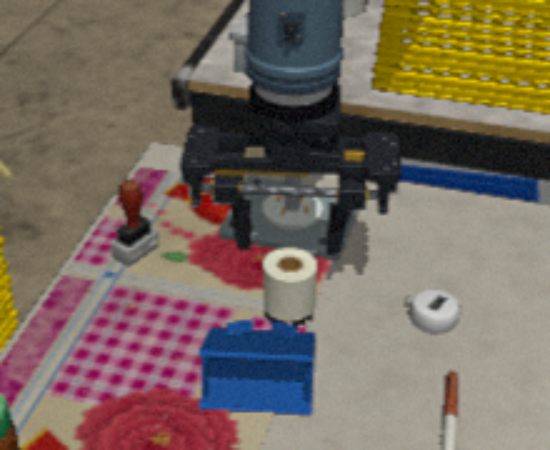

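The roll now stands upright between the fingers and the blue rest, with its bore showing at crop pixel (290,263). Next I'll fit its position.

```bash
sed -i 's/hsv\[...,1\]>15)&/hsv[...,1]>12)\&/' h.py
python3 - <<'E'
from h import *
W=[]
for nm in("scene","top"):
    p=shot(nm); c=cloud(p); hsv=cv2.cvtColor(p["frame"],cv2.COLOR_RGB2HSV)
    w=(abs(c[...,0]-.507)<.045)&(abs(c[...,1]-.19)<.045)&(c[...,2]>.052)&(c[...,2]<.08)
    q=c[w]; (cx,cy),r=cv2.minEnclosingCircle((q[:,:2]*1000).astype(np.float32)); print(nm,w.sum(),q.mean(0).round(4),cx,cy,r,q[:,2].min(),np.percentile(q[:,2],[50,99]))
fitroll(.507,.19,hz=(.02,.055),rad=.035)
E
```

```text
scene 360 [0.5014 0.1848 0.0614] 506.4032897949219 168.73175048828125 45.998817443847656 0.05211517314850311 [0.06014361 0.07898324]
top 221 [0.5002 0.1927 0.0604] 501.83447265625 188.8185272216797 24.730993270874023 0.05221217849909898 [0.06054828 0.06416753]
[243, 36] axis at z=.04: [0.501  0.1868] tilt deg [ 0.4 -0.2] res 0.0008 z 0.02 0.055
```

Request:
jog_arm([
  [1,[0,0,0],0],
  [1,[0,0,0],0],
  [1,[-5,15,0],0],
  [1,[-5,15,0],0],
  [1,[0,0,-13],0],
  [0,[0,0,0],0],
  [0,[0,0,0],0],
  [0,[0,0,0],0],
], squeeze=12)

```text
time_s: 10.68
position: [0.5013, 0.1867, 0.0395]
eef_rot: [3.141, 0.0, 1.785]
contact_force: [-1.0, 1.1, -0.0]
gripper_width: 0.684
grasp_force: 0.0
```

Request:
jog_arm([
  [0,[0,0,0],0],
  [0,[0,0,0],0],
  [0,[0,0,0],0],
])

```text
time_s: 11.05
position: [0.5013, 0.1869, 0.0396]
eef_rot: [3.141, 0.0, 1.785]
contact_force: [-0.2, -0.7, 2.3]
gripper_width: 0.572
grasp_force: 12.2
```

Request:
jog_arm([
  [0,[0,0,20],0],
  [0,[0,0,45],0],
  [0,[0,0,45],0],
  [0,[9,-36,0],0],
  [0,[9,-36,0],0],
  [0,[9,-36,0],0],
  [0,[9,-36,0],0],
  [0,[0,0,0],0],
])

```text
time_s: 12.05
position: [0.5375, 0.0394, 0.1502]
eef_rot: [3.141, 0.002, 1.78]
contact_force: [-0.2, -0.7, -0.9]
gripper_width: 0.57
grasp_force: 12.2
```

Run:
```python
from h import *
s=bot.sense(); print(s["position"],s["contact_force"])
W=[]
for nm in("scene","top"):
    p=shot(nm); c=cloud(p); hsv=cv2.cvtColor(p["frame"],cv2.COLOR_RGB2HSV)
    w=(abs(c[...,0]-.535)<.04)&(abs(c[...,1]-.043)<.04)&(c[...,2]>.125)&(c[...,2]<.166)&(hsv[...,2]>100)
    W.append(c[w])
    q=c[(np.hypot(c[...,0]-.537,c[...,1]-.043)<.016)&(c[...,2]>.03)&(c[...,2]<.086)]
    if len(q)>10:
        g=least_squares(lambda t:np.hypot(q[:,0]-t[0],q[:,1]-t[1])-.008,[.537,.042],loss="soft_l1",f_scale=.001);print(nm,len(q),"spindle",g.x,np.median(abs(g.fun)))
    if nm=="scene": save(p,"d.png",(180,50,350,220),3.3)
for w in W+[np.vstack(W)]:
    if len(w)<20: continue
    def f(t):
        n=np.array([t[2],t[3],1]);n/=np.linalg.norm(n); d=w-np.array([t[0],t[1],.11]); d=d-np.outer(d@n,n); return np.linalg.norm(d,axis=1)-.025
    g=least_squares(f,[.537,.043,0,0],loss="soft_l1",f_scale=.001); print(len(w),g.x[:2],np.degrees(g.x[2:]),np.median(abs(g.fun)),w[:,2].min())
```

```text
[0.53754744 0.03944704 0.15023942] [-0.19803226 -0.69531521 -0.90504661]
scene 114 spindle [0.53594043 0.0415393 ] 0.0008149333256922504
top 26 spindle [0.53741227 0.04267886] 0.00024817137424049205
293 [0.5368796  0.03921887] [-0.10325909  0.43118106] 0.0009402868799146362 0.12501292878127546
83 [0.53763125 0.04255521] [0.76360545 0.41775873] 0.0002712315821751833 0.1275720184154352
376 [0.5368307  0.03964098] [-0.07119664  0.79223164] 0.001136416874840179 0.12501292878127546
```

View pics/d.png

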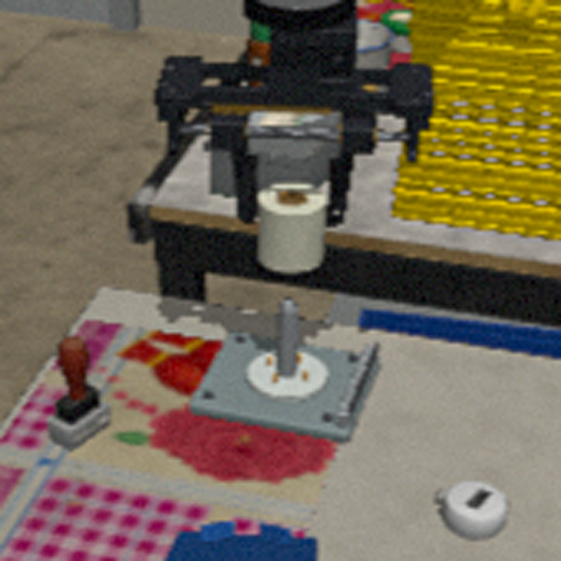

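The crop shows no obvious black foot, so I'll check the colour against height on the held roll.

Run:
```python
from h import *
p=shot("scene"); c=cloud(p)
w=(np.hypot(c[...,0]-.537,c[...,1]-.041)<.032)&(c[...,2]>.088)&(c[...,2]<.19)
for lo in np.arange(.088,.19,.006):
    m=w&(c[...,2]>=lo)&(c[...,2]<lo+.006); 
    if m.sum(): print(round(lo,3),m.sum(),p["frame"][m].mean(0).round(),c[m].mean(0).round(3))
```

```text
0.106 3 [32. 27. 23.] [0.526 0.053 0.111]
0.112 30 [25. 24. 24.] [0.534 0.06  0.115]
0.118 26 [65. 65. 59.] [0.53  0.061 0.121]
0.124 38 [128. 127. 112.] [0.532 0.063 0.127]
0.13 48 [127. 127. 113.] [0.532 0.063 0.133]
0.136 48 [128. 128. 114.] [0.53  0.062 0.139]
0.142 46 [128. 127. 112.] [0.533 0.063 0.145]
0.148 50 [121. 120. 106.] [0.532 0.061 0.151]
0.154 54 [112. 113. 101.] [0.532 0.06  0.157]
0.16 65 [111. 108.  93.] [0.533 0.057 0.163]
0.166 184 [155. 151. 131.] [0.536 0.048 0.17 ]
0.172 20 [117. 116. 103.] [0.533 0.052 0.173]
0.178 6 [51. 50. 51.] [0.544 0.053 0.18 ]
0.184 9 [63. 60. 59.] [0.538 0.052 0.187]
```

```bash
cat > m.py <<'E'
from h import *
import sys
zlo=float(sys.argv[1]) if len(sys.argv)>1 else .125
s=bot.sense(); print(np.array(s["position"]).round(4),np.array(s["contact_force"]).round(1))
for nm in("scene","top"):
    p=shot(nm); c=cloud(p); v=p["frame"].max(-1)
    w=c[(np.hypot(c[...,0]-.537,c[...,1]-.042)<.036)&(c[...,2]>zlo)&(c[...,2]<zlo+.04)&(v>90)]
    g=least_squares(lambda t:np.hypot(w[:,0]-t[0],w[:,1]-t[1])-.025,[.537,.043],loss="soft_l1",f_scale=.001); 
    q=c[(np.hypot(c[...,0]-.537,c[...,1]-.043)<.016)&(c[...,2]>.03)&(c[...,2]<.086)]
    h=least_squares(lambda t:np.hypot(q[:,0]-t[0],q[:,1]-t[1])-.008,[.537,.042],loss="soft_l1",f_scale=.001)
    print(nm,len(w),"roll",g.x.round(4),"spindle",len(q),h.x.round(4),"move mm",((h.x-g.x)*1000).round(1))
print(np.array(bot.sense()["position"]).round(4))
E
python3 m.py
```

```text
[0.5368 0.0443 0.1501] [ 0.2  0.4 -0.7]
scene 293 roll [0.5359 0.0442] spindle 116 [0.5359 0.0418] move mm [-0.  -2.4]
top 83 roll [0.5376 0.0454] spindle 21 [0.5374 0.043 ] move mm [-0.2 -2.4]
[0.5368 0.0446 0.1499]
```

Request:
jog_arm([
  [0,[0,-2.4,0],0],
  [0,[0,0,-15],0],
  [0,[0,0,-10],0],
  [0,[0,0,-8],0],
  [0,[0,0,-6],0],
  [0,[0,0,0],0],
])

```text
time_s: 13.05
position: [0.5367, 0.0407, 0.1099]
eef_rot: [-3.141, -0.0, 1.786]
contact_force: [1.0, -0.2, -1.6]
gripper_width: 0.569
grasp_force: 12.2
```

Request:
jog_arm([
  [0,[0,0,-10],0],
  [0,[0,0,-10],0],
  [0,[0,0,-10],0],
  [0,[0,0,-8],0],
  [0,[0,0,-2],0],
  [0,[0,0,-2],0],
  [0,[0,0,0],0],
])

```text
time_s: 13.92
position: [0.5371, 0.0407, 0.0685]
eef_rot: [3.141, 0.0, 1.785]
contact_force: [-0.3, 0.6, -2.1]
gripper_width: 0.573
grasp_force: 12.2
```

Request:
jog_arm([
  [0,[0,0,-2],0],
  [0,[0,0,-1],0],
  [0,[0,0,-1],0],
  [0,[0,0,0],0],
])

```text
time_s: 14.42
position: [0.5373, 0.0408, 0.0653]
eef_rot: [3.141, 0.001, 1.785]
contact_force: [-2.6, -0.7, 9.4]
gripper_width: 0.57
grasp_force: 12.1
```

Request:
jog_arm([
  [0,[0,0,0],4],
  [0,[0,0,0],4],
  [0,[0,0,0],4],
])

```text
time_s: 14.8
position: [0.538, 0.0413, 0.0654]
eef_rot: [3.14, 0.0, 1.997]
contact_force: [-1.3, 0.7, 5.8]
gripper_width: 0.571
grasp_force: 12.3
```

Request:
jog_arm([
  [0,[0,0,0],4],
  [0,[0,0,0],4],
  [0,[0,0,0],0],
])

```text
time_s: 15.18
position: [0.5381, 0.0411, 0.0654]
eef_rot: [3.139, 0.001, 2.135]
contact_force: [-1.0, 0.2, 6.3]
gripper_width: 0.568
grasp_force: 12.3
```

Request:
jog_arm([
  [0,[0,0,-0.3],4],
  [0,[0,0,0],4],
  [0,[0,0,0],0],
])

```text
time_s: 15.55
position: [0.5382, 0.0413, 0.0653]
eef_rot: [3.139, 0.001, 2.275]
contact_force: [-1.7, 0.2, 8.6]
gripper_width: 0.569
grasp_force: 12.2
```

Request:
jog_arm([
  [0,[0,0,0],4],
  [0,[0,0,0],4],
  [0,[0,0,0],0],
])

```text
time_s: 15.92
position: [0.5382, 0.0414, 0.0653]
eef_rot: [3.139, 0.001, 2.415]
contact_force: [-0.8, 0.0, 8.3]
gripper_width: 0.57
grasp_force: 12.2
```

Request:
jog_arm([
  [0,[0,0,0],4],
  [0,[0,0,0],4],
  [0,[0,0,0],0],
])

```text
time_s: 16.3
position: [0.5383, 0.0415, 0.0652]
eef_rot: [3.139, 0.002, 2.554]
contact_force: [-0.5, 0.6, 5.6]
gripper_width: 0.572
grasp_force: 12.1
```

Request:
jog_arm([
  [0,[0,0,0],4],
  [0,[0,0,0],4],
  [0,[0,0,0],0],
])

```text
time_s: 16.68
position: [0.5371, 0.0409, 0.0642]
eef_rot: [3.141, -0.0, 2.692]
contact_force: [0.6, 1.5, -0.7]
gripper_width: 0.568
grasp_force: 12.2
```

Request:
jog_arm([
  [0,[0,0,0],4],
  [0,[0,0,0],4],
  [0,[0,0,0],0],
])

```text
time_s: 17.05
position: [0.5372, 0.0409, 0.0641]
eef_rot: [3.141, 0.0, 2.831]
contact_force: [1.5, 1.5, -0.7]
gripper_width: 0.572
grasp_force: 12.2
```

Request:
jog_arm([
  [0,[0,0,0],4],
  [0,[0,0,0],4],
  [0,[0,0,0],0],
])

```text
time_s: 17.42
position: [0.5372, 0.0415, 0.0642]
eef_rot: [3.14, 0.0, 2.97]
contact_force: [0.8, 3.3, -0.5]
gripper_width: 0.568
grasp_force: 12.2
```

Request:
jog_arm([
  [0,[0,0,0],-5],
  [0,[0,0,-2],0],
  [0,[0,0,-2],0],
  [0,[0,0,-1],0],
  [0,[0,0,0],0],
])

```text
time_s: 18.05
position: [0.537, 0.041, 0.0591]
eef_rot: [3.141, -0.0, 2.885]
contact_force: [0.1, 2.4, -1.3]
gripper_width: 0.572
grasp_force: 12.2
```

Dropping freely over the pins.

Request:
jog_arm([
  [0,[0,0,-1],0],
  [0,[0,0,-1],0],
  [0,[0,0,-1],0],
  [0,[0,0,0],0],
])

```text
time_s: 18.55
position: [0.5372, 0.0412, 0.0573]
eef_rot: [-3.141, 0.001, 2.886]
contact_force: [-2.8, 2.8, 13.0]
gripper_width: 0.573
grasp_force: 12.0
```

Request:
jog_arm([
  [0,[0,0,1],0],
  [0.7,[0,0,0],0],
  [0.9,[0,0,0],0],
  [1,[0,0,0],0],
  [1,[0,0,0],0],
  [1,[0,0,15],0],
  [1,[0,0,30],0],
  [1,[0,0,50],0],
])

```text
time_s: 19.55
position: [0.5361, 0.0406, 0.153]
eef_rot: [-3.141, -0.002, 2.885]
contact_force: [0.6, 0.6, -0.1]
gripper_width: 1.002
grasp_force: 0.0
```

Request:
jog_arm([
  [1,[0,0,30],0],
  [1,[0,0,0],0],
])

```text
time_s: 19.8
position: [0.5386, 0.0411, 0.1852]
eef_rot: [3.14, 0.005, 2.885]
contact_force: [-0.2, -0.1, 0.2]
gripper_width: 0.999
grasp_force: 0.0
```

Run:
```python
from h import *
print(bot.sense()["position"],bot.sense()["gripper_width"])
for nm in("scene","top"):
    p=shot(nm); c=cloud(p)
    m=(np.hypot(c[...,0]-.537,c[...,1]-.042)<.024)&(np.hypot(c[...,0]-.537,c[...,1]-.042)>.012)&(c[...,2]>.06)&(c[...,2]<.1); print(nm,m.sum(),np.percentile(c[m][:,2],[10,50,90]).round(4))
    if nm=="scene": save(p,"e.png",(150,50,350,230),3)
    c2=c
    for t in("stamp","bottle","counter"):
        for r in finder.regions_of(t,p)[:1]: print(t,round(r["score"],2),np.median(c[r["region"]],0).round(3))
```

```text
[0.53861978 0.04111491 0.18515681] 0.9990787374784224
scene 156 [0.0668 0.0776 0.0793]
stamp 0.69 [0.67  0.149 0.029]
bottle 0.86 [0.664 0.459 0.058]
counter 0.85 [0.368 0.167 0.019]
top 223 [0.0767 0.0788 0.0804]
stamp 0.7 [0.67  0.143 0.035]
bottle 0.96 [0.663 0.439 0.078]
counter 0.76 [0.37  0.156 0.021]
```

View pics/e.png

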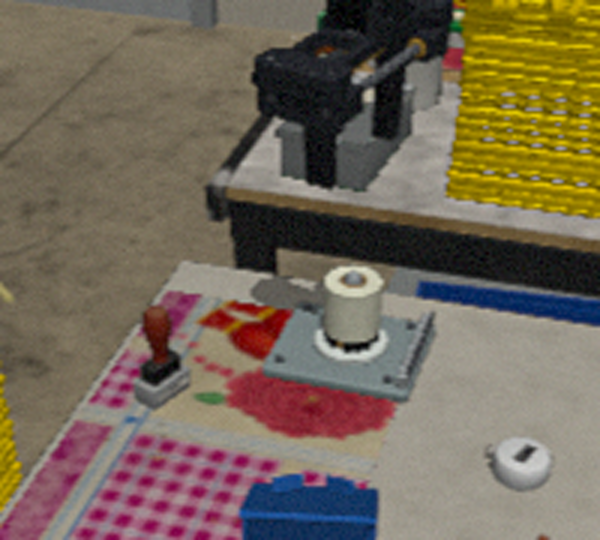

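The roll sits on the spindle at crop pixel (353,310), foot down on the disc. Its top is at 78 mm, which is fully seated. The gripper is clear and the bystanders haven't moved.

```bash
python3 -c "
from cell import bot
print(bot.finish_job())"
```

```text
the job is handed in; nothing more can be done
None
```

The label roll is on the spindle, foot down with its notches over the drive pins and seated fully on the disc; it has been let go, the stamp, bottle and counter are unmoved, and the job is handed in.

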